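# Put the lid on the gap gauge case

## Task

Close the open blue case that holds the gap gauge: pick up the blue lid by its black grip and set it flat on the case, squarely in line with the rim all round. Set it down rather than letting it drop, and leave the white lid lying where it is.

Things in the scene. Friction and masses are not known exactly. Their poses are not given: they have to be found in the camera images.
- blue_case: Open-topped blue plastic case, 40 mm high, with a flat rim of 72 x 96 mm outside (rim 12 mm wide round an opening of 48 x 72 mm) and the brass-coloured gap gauge lying in it below the rim. Fixed to the table. Origin: centre of its underside; x along the 72 mm side, y along the 96 mm side, z up; the rim's top is at z = 40 mm.
- blue_lid: Blue plastic lid of that case, 0.10 to 0.21 kg: 72 x 96 x 8 mm plate, flat underneath, lying on the table. A black grip rib stands on it along the long side, 14 mm wide, 60 mm long, its top 32 mm above the underside: take it across the 14 mm from above. Origin: centre of the underside; x along the 72 mm side, y along the 96 mm side and the rib, z up. A half turn makes no difference.
- white_lid: White plastic lid of another case, not wanted here. Same shape and size as the blue lid, with the same black grip rib, lying on the table; origin and axes as for the blue lid.

How it is judged:
At the end, for the whole second after the job is handed in: The blue lid lies flat and at rest on the blue case's rim, its centre within 10 mm of the case's centre and its edges within 10 degrees of the rim's; the white lid is within 20 mm of where it lay (horizontal distance between blue_lid and blue_case below 0.01 m and angle between the y axis of blue_lid and the y axis of blue_case, either way round below 0.175 rad and z of blue_lid in the frame of blue_case between 0.037 and 0.044 m and angle between blue_lid's own z axis and vertical below 0.06 rad and linear speed of blue_lid below 0.02 m/s and distance of white_lid from where it was at the start of the episode below 0.02 m); the robot touches nothing.
It fails at once if the white lid was moved by more than 20 mm (distance of white_lid from where it was at the start of the episode above 0.02 m).
It fails at once if the blue lid was let fall (more than about 25 mm) (linear speed of blue_lid above 0.7 m/s and contact force between blue_lid and the fingers below 0.1 N).
It also fails if it takes over 32 s, if anything falls off the work surface, if the arm or the gripper's body presses on something with over 40 N, if the wrist force passes 120 N, or if a joint passes its speed limit or range.

## Robot

A 6-joint arm with a two-finger parallel gripper is mounted at the origin on a cart in front of the work surface, level with it; the furniture and walls round the work are solid. World frame = base frame: x ahead of the robot, y to its left, z up, the work surface at z = 0. Lengths are in m, angles in rad, forces in N, time in s.
With the tool pointing down it reaches from about 0.35 to 0.975 m from the base axis. Payload 4.9 kg.
Tool frame: the origin (TCP) lies midway between the tips of the shut fingers; the grasp point (between the pads) lies 19 mm behind it; z points along the fingers, y is the line along which they close (so a half turn about z gives the same grasp; the last joint's range is limited). The gripper opens to 85 mm and grips with 20 to 120 N. Pads are 22 mm wide; open, the fingers measure 114 mm over their backs; the gripper's body (76 mm by 85 mm) begins 54 mm behind the grasp point. The pads swing forward as they close: fully open they stand 13 mm farther back than shut.
Start: joints at [-1.339, 0.053, 1.613, -0, 1.476, -0.119], TCP at [0.215, -0.587, 0.231] pointing down, gripper open.
Joint ranges: [-3.01, 3.01], [-1.01, 2.22], [0.06, 2.58], [-1.02, 4.17], [0.09, 2.62], [-3.14, 3.14]. Speed limits (rad/s): [2.57, 2.57, 3.14, 3.14, 3.14, 3.14].

## Interface

Orientations are given as a rotation vector (axis times angle).
In Python, from station import ctrl gives the robot as it stands. The module is installed in compiled form; this text tells all that it offers.
- The arm moves only by the shell command python3 -m handwheel 'ROWS' [OPENING] [FORCE]. ROWS is JSON, a list of rows, each a list of 2 entries, a list of its own where there are three numbers: the shift along the tool's x, y, z in cm, then the turn, a rotation vector about the tool's x, y, z in rad. In form: [[[tx, ty, tz], [ax, ay, az]], ...]. A call has 1 to 5 rows; each row is the pose to reach, as a shift and turn from the pose commanded when the call began, along the tool's axes at that moment; what a row does not reach only later rows make up. A row lasts 1/8 s, in which the tool goes at most 62.5 mm and 10.7 degrees, less where a joint would pass 70% of its speed; a pose out of reach is approached as far as the arm can. A call with a gripper value outside its range is refused whole. OPENING is the gripper's target within -1 to 1 (shut at 1, half-way at 0, fully open at -1), set as the call begins (- or left out, the last holds). The fingers move at their own pace and stop on an object; FORCE is the grip in N (left out, the last holds). Time passes only in rows, so rows that repeat a pose let the fingers close. It gives the time, the measured TCP pose, the force, the opening and the grip force at its end, in the units of the state.
- ctrl.get_obs(): the state, without advancing time (a new reading comes with each control period).
- ctrl.get_image(name): name is "scene" or "side" or "wrist"; returns the picture (420x560x3 uint8, blue, green, red); there is no depth.
- ctrl.calibration(name): a dict with "fx", "fy", "cx", "cy" (pixels), "R" (3x3) and "t" (3): a world point X has camera coordinates R X + t. Camera axes: x right, y down, z forward; pixel columns grow to the right and rows downward; lengths in m; the calibration is good to about 2 mm. A picture is of the moment at which its call begins: read the wrist's pose just before it. calibration takes no time and is no camera call; for the wrist camera it gives the pose at the moment of the call.
- ctrl.finish_job(): hands the job in; it is judged then, once.
Trained networks look in the newest picture that a camera, given by its name, has taken for a name from the list of things; names that differ only in an ending like _2 or _b are one class to them, and where a whole thing is asked for, a point or a joint stands for the part that bears it (a point fixed in the world has none). Each returns a list of dicts, best first, with "score" (0 to 1); they miss things now and then, are a little off and sometimes report something else, mostly with a low value. They report only what shows in the picture. A call takes as long as a camera call.
- ctrl.look_for(camera, query): "position" ([column, row] in pixels, amid what is visible of it).
- ctrl.landmark_of(camera, query): "position" ([column, row] in pixels: a listed point, or the origin of a listed thing).
The state is a dict: "t": time; "q": joint angles; "dq": joint speeds; "effort": joint torques, N m; "tool_pos": TCP position; "tool_rot": TCP orientation; "contact_force": force on the tool from outside, world axes, zero at the start; "wrist_torque": the same for the moment, N m; "opening": finger opening in m; "grip_force": force on a finger pad.
Only numpy, scipy, OpenCV 4.12 (cv2) and the standard library are available. Lean on these libraries where they do the work, as an engineer would, in place of code of your own. Each camera call takes 0.05 s, during which the arm holds its last target. There are 200 camera calls.

## Working session

There is one attempt and no reset: what is moved stays moved. The work goes in short steps, Python scripts to look and compute and a shell command to move; the robot and the scene stay as the last step left them, time stands still between calls to the robot, and variables do not carry over. Pictures are saved under pics/ and viewed, at most 10 in all, crops included, and the job is handed in when it is done.

```bash
mkdir -p pics
cat > h.py <<'E'
import numpy as np, cv2
from station import ctrl
from scipy.spatial.transform import Rotation as Ro
def ray(cal,p,z):
    d=np.array([(p[0]-cal["cx"])/cal["fx"],(p[1]-cal["cy"])/cal["fy"],1.])
    R=np.array(cal["R"]);t=np.array(cal["t"]);c=-R.T@t;w=R.T@d
    return c+w*(z-c[2])/w[2]
def proj(cal,X):
    k=np.array(cal["R"])@np.array(X)+np.array(cal["t"])
    return [cal["fx"]*k[0]/k[2]+cal["cx"],cal["fy"]*k[1]/k[2]+cal["cy"]]
E
python3 - <<'E'
from h import *
o=ctrl.get_obs();print(o["t"],o["tool_pos"],o["tool_rot"],o["opening"])
ims=[]
for n in ["scene","side"]:
    im=ctrl.get_image(n);cv2.imwrite(f"pics/{n}0.png",im);cal=ctrl.calibration(n)
    print(n,-np.array(cal["R"]).T@np.array(cal["t"]))
    for q,z in [("blue_case",0),("blue_lid",0),("white_lid",0)]:
        for r in ctrl.landmark_of(n,q)[:2]: print(q,r["score"],r["position"],ray(cal,r["position"],z))
E
```

```text
0.0 [ 0.21463579 -0.58634458  0.23005814] [-3.09137836e+00 -5.47835327e-01  1.37061972e-04] 0.08559934761231193
scene [-0.04083901  0.64971636  0.45701389]
blue_case 0.87 [292.7, 207.4] [0.59013623 0.12835354 0.        ]
blue_lid 0.55 [354.3, 231.9] [0.42426898 0.08975585 0.        ]
white_lid 0.82 [286.8, 263.9] [ 4.23541047e-01  2.77451939e-01 -5.55111512e-17]
side [0.26578018 0.92813067 0.35854234]
blue_lid 0.92 [342.1, 216.3] [0.42869092 0.0734755  0.        ]
white_lid 0.93 [319.2, 257.4] [4.25392567e-01 2.54835747e-01 5.55111512e-17]
```

View pics/scene0.png

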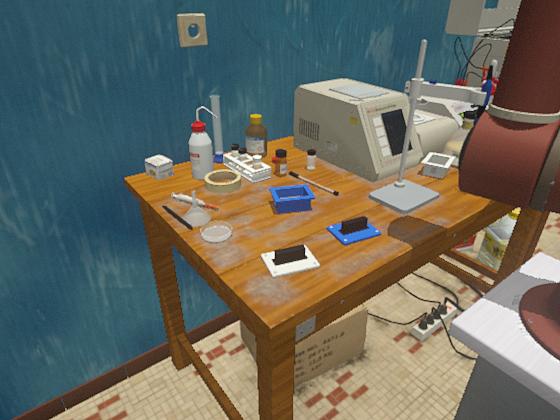

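View pics/side0.png

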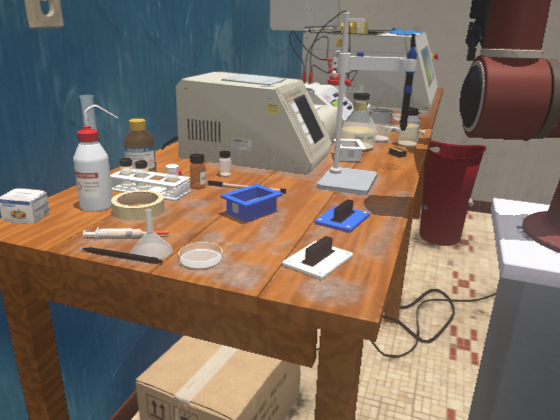

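Run:
```python
from h import *
cs,cd=ctrl.calibration("scene"),ctrl.calibration("side")
P=lambda c:np.diag([1,1,1])@np.array([[c["fx"],0,c["cx"]],[0,c["fy"],c["cy"]],[0,0,1]])@np.c_[np.array(c["R"]),np.array(c["t"])]
for n,a,b in [("poletop",(423,42),(346,14)),("clampboss",(413,88),(342,62)),("tip",(488,92),(408,62)),("tipblue",(492,70),(410,42)),("tipbot",(486,110),(408,108))]:
    X=cv2.triangulatePoints(P(cs),P(cd),np.float64(a),np.float64(b)).ravel();X=X[:3]/X[3]
    print(n,X,np.subtract(proj(cs,X),a))
print("polebase",ray(cs,(403,186),.01),ray(cd,(335,175),.01))
for n,c in [("scene",cs),("side",cd)]:
    im=cv2.imread(f"pics/{n}0.png");hsv=cv2.cvtColor(im,cv2.COLOR_BGR2HSV)
    m=cv2.inRange(hsv,(105,150,80),(125,255,255))
    m[:180]=0
    k,lab,st,ce=cv2.connectedComponentsWithStats(m)
    for i in range(1,k):
        if st[i,4]<200: continue
        print(n,st[i],ce[i])
        ys,xs=np.where(lab==i)
        for z in (.008,.04):
            w=np.float32([ray(c,(x,y),z)[:2]*1000 for x,y in zip(xs,ys)])
            r=cv2.minAreaRect(w);print(z,r)
```

```text
poletop [ 0.49735444 -0.14974522  0.35991289] [-0.11799985 -0.54011023]
clampboss [ 0.49662357 -0.14108128  0.26419672] [-0.0948738  -0.50057349]
tip [ 0.36707013 -0.22767199  0.26556383] [0.04315277 0.24915462]
tipblue [ 0.3681005  -0.22354804  0.30905658] [0.23061236 1.27768044]
tipbot [ 0.36526533 -0.26379905  0.18277324] [ 1.00496709 16.80379191]
polebase [ 0.49177904 -0.16502561  0.01      ] [ 0.49470412 -0.14347468  0.01      ]
scene [270 185  45  25 495] [291.73535354 193.73535354]
0.008 ((617.5360107421875, 102.79620361328125), (102.55889892578125, 129.15187072753906), 65.2742919921875)
0.04 ((570.615478515625, 141.77374267578125), (95.24983215332031, 119.94761657714844), 65.27434539794922)
scene [327 222  54  23 497] [353.45472837 233.60965795]
0.008 ((421.9906311035156, 96.37092590332031), (96.63958740234375, 73.88832092285156), 78.29691314697266)
0.04 ((389.0060729980469, 135.80633544921875), (89.75231170654297, 68.62247467041016), 78.29692077636719)
side [221 185  61  21 342] [250.83040936 194.80994152]
0.008 ((627.108642578125, 48.651466369628906), (105.22825622558594, 78.72783660888672), 66.60487365722656)
0.04 ((594.1241455078125, 128.93650817871094), (95.62226104736328, 71.54098510742188), 66.60482025146484)
side [316 207  53  23 444] [343.75900901 218.76351351]
0.008 ((423.3587646484375, 92.68392181396484), (94.18022918701172, 70.35371398925781), 78.40003967285156)
0.04 ((408.9738464355469, 168.94943237304688), (85.58273315429688, 63.93133544921875), 78.40009307861328)
```

Scene: blue lid ≈(354,232), white lid ≈(290,261), open blue case ≈(292,199), stand pole base (403,186) whose clamp reaches back to (488,92). The side view agrees: lid (343,216), case (250,203), white lid (319,257), clamp tip (408,62). The clamp is at z≈0.26–0.31 right in the way, so I will rise above it first.

```bash
python3 -m handwheel '[[[0,0,-5],[0,0,0]],[[0,0,-10],[0,0,0]],[[0,0,-15],[0,0,0]],[[0,0,-20],[0,0,0]]]' -1 40
python3 -m handwheel '[[[3.6,-4.7,0],[0,0,0]],[[7.2,-9.4,0],[0,0,0]],[[10.8,-14.1,0],[0,0,0]],[[14.4,-18.8,0],[0,0,0]],[[18,-23.8,0],[0,0,0]]]'
```

```text
t: 0.9
tool_pos: [0.2147, -0.5867, 0.433]
tool_rot: [3.093, 0.548, 0.0]
contact_force: [0.7, 0.0, -0.5]
opening: 0.0856
grip_force: 0.0
t: 1.52
tool_pos: [0.3022, -0.2997, 0.4314]
tool_rot: [3.093, 0.547, 0.001]
contact_force: [-0.0, 0.0, 0.2]
opening: 0.0853
grip_force: 0.0
```

```bash
python3 -m handwheel '[[[3.6,-4.7,0],[0,0,0]],[[7.2,-9.4,0],[0,0,0]],[[10.8,-14.2,0],[0,0,0]],[[14.4,-19,0],[0,0,0]],[[18,-23.8,0],[0,0,0]]]'
python3 -m handwheel '[[[3.5,-4.5,0],[0,0,-0.17]],[[6.8,-9.1,0],[0,0,-0.34]],[[6.8,-9.1,5],[0,0,-0.51]],[[6.8,-9.1,10],[0,0,-0.68]],[[6.8,-9.1,15],[0,0,-0.85]]]'
python3 -m handwheel '[[[0,0,3],[0,0,-0.166]],[[0,0,3],[0,0,-0.166]]]'
python3 - <<'E'
from h import *
cal=ctrl.calibration("wrist");im=ctrl.get_image("wrist");cv2.imwrite("pics/w1.png",im)
o=ctrl.get_obs();print(o["t"],o["tool_pos"],o["tool_rot"],o["q"])
for q in ["blue_lid","blue_case"]:
    for r in ctrl.landmark_of("wrist",q)[:2]: print(q,r["score"],r["position"],ray(cal,r["position"],0))
E
```

```text
t: 2.15
tool_pos: [0.3893, -0.0142, 0.4316]
tool_rot: [3.093, 0.548, 0.002]
contact_force: [0.9, -0.2, -0.4]
opening: 0.0852
grip_force: 0.0
t: 2.78
tool_pos: [0.4217, 0.093, 0.2799]
tool_rot: [2.586, 1.783, 0.001]
contact_force: [0.1, -0.4, 0.4]
opening: 0.0857
grip_force: 0.0
t: 3.02
tool_pos: [0.4202, 0.0926, 0.2485]
tool_rot: [-2.435, -1.979, 0.007]
contact_force: [0.6, 0.2, 0.2]
opening: 0.0856
grip_force: 0.0
3.075 [0.42147282 0.0926237  0.2510219 ] [-2.43822709e+00 -1.97975137e+00  1.66047518e-03] [ 4.34927560e-02 -4.48899732e-01  2.01303092e+00  3.89121276e-05
  1.57880714e+00  2.50302770e-01]
blue_lid 0.8 [283.9, 169.4] [0.42747692 0.0924632  0.        ]
blue_case 0.66 [445.6, 102.7] [0.59737934 0.1250891  0.        ]
```

View pics/w1.png

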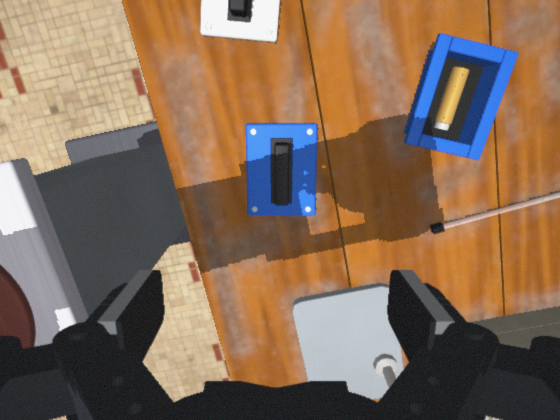

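The wrist view shows the blue lid at (281,170) with corners (247,124)–(317,216), the case at (461,97), the white lid's edge at (240,20) and the stand base at (350,340). The pole is to the right of the fingers.

```bash
cat >> h.py <<'E'
def rects(cal,im):
    hsv=cv2.cvtColor(im,cv2.COLOR_BGR2HSV);m=cv2.inRange(hsv,(105,150,50),(125,255,255))
    m=cv2.morphologyEx(m,cv2.MORPH_CLOSE,np.ones((5,5)))
    k,lab,st,ce=cv2.connectedComponentsWithStats(m)
    for i in range(1,k):
        if st[i,4]<800: continue
        ys,xs=np.where(lab==i);print("px",st[i],ce[i])
        for z in (.008,.04):
            w=np.float32([ray(cal,(x,y),z)[:2]*1000 for x,y in zip(xs,ys)])
            print(z,cv2.minAreaRect(w))
E
python3 - <<'E'
from h import *
cal=ctrl.calibration("wrist");im=cv2.imread("pics/w1.png");rects(cal,im)
print("pole",ray(cal,(383,365),.01))
x,y=ctrl.get_obs()["tool_pos"][:2]
R=Ro.from_rotvec(ctrl.get_obs()["tool_rot"]).as_matrix();print(R[:,0],R[:,1],R[:,2])
rib=[ray(cal,p,.032)[:2] for p in [(271,138),(293,138),(291,204),(271,203)]];print(rib)
E
```

```text
px [ 404   34  114  125 6267] [461.69139939  94.39013882]
0.008 ((613.4642944335938, 126.93424987792969), (104.72628784179688, 83.29996490478516), 65.56314849853516)
0.04 ((598.8171997070312, 129.6876220703125), (96.06423950195312, 76.41020202636719), 65.56320190429688)
px [ 246  124   71   92 4791] [280.84095178 168.20434147]
0.008 ((428.92730712890625, 92.09878540039062), (94.96315002441406, 71.22677612304688), 78.13660430908203)
0.04 ((429.54339599609375, 97.73342895507812), (87.10868072509766, 65.33554077148438), 78.1366195678711)
pole [ 0.50128219 -0.16273745  0.01      ]
[2.04665447e-01 9.78831651e-01 8.08538800e-04] [ 0.97882661 -0.20466699  0.00314488] [ 3.24379014e-03  1.47770844e-04 -9.99994728e-01]
[array([0.42651154, 0.12920304]), array([0.4469027 , 0.12491771]), array([0.43246624, 0.06183542]), array([0.41323432, 0.06693594])]
```

```bash
python3 -m handwheel '[[[0.1,0.7,5],[0,0,0]],[[0.1,0.7,10],[0,0,0]],[[0.1,0.7,15],[0,0,0]],[[0.1,0.7,19],[0,0,0]],[[0.1,0.7,19],[0,0,0]]]'
python3 -m handwheel '[[[0,0,2],[0,0,0]],[[0,0,3.5],[0,0,0]],[[0,0,4.7],[0,0,0]],[[0,0,4.7],[0,0,0]]]'
python3 - <<'E'
from h import *
print(ctrl.get_obs()["tool_pos"]);cv2.imwrite("pics/w2.png",ctrl.get_image("wrist"))
E
```

```text
t: 3.8
tool_pos: [0.4277, 0.0921, 0.06]
tool_rot: [-2.435, -1.98, 0.006]
contact_force: [1.3, -0.4, 1.2]
opening: 0.0855
grip_force: 0.0
t: 4.3
tool_pos: [0.4287, 0.0922, 0.014]
tool_rot: [-2.436, -1.983, 0.001]
contact_force: [-0.1, 0.1, -0.3]
opening: 0.0856
grip_force: 0.0
[0.42866964 0.09217139 0.01404371]
```

View pics/w2.png

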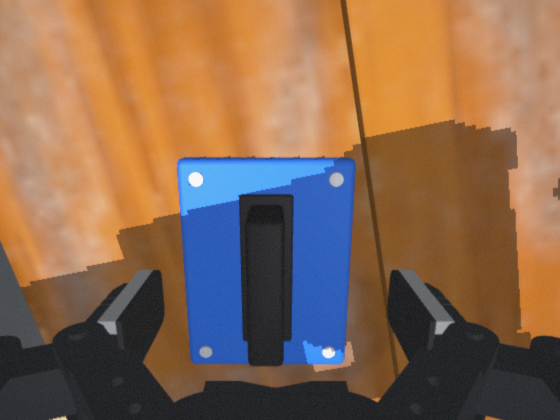

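The rib lies between the fingers, at columns 247–285 with the finger mid at ≈277. Closing now.

```bash
python3 -m handwheel '[[[0,0,0],[0,0,0]],[[0,0,0],[0,0,0]],[[0,0,0],[0,0,0]],[[0,0,0],[0,0,0]],[[0,0,0],[0,0,0]]]' 1 60
python3 -m handwheel '[[[0,0,0],[0,0,0]],[[0,0,0],[0,0,0]],[[0,0,0],[0,0,0]],[[0,0,-0.5],[0,0,0]],[[0,0,-1.5],[0,0,0]]]'
```

```text
t: 4.97
tool_pos: [0.4293, 0.0922, 0.0146]
tool_rot: [2.436, 1.983, 0.001]
contact_force: [0.7, -0.3, 1.6]
opening: 0.0126
grip_force: 61.7
t: 5.6
tool_pos: [0.4277, 0.0921, 0.0287]
tool_rot: [-2.435, -1.983, 0.003]
contact_force: [0.0, -0.8, -1.2]
opening: 0.0125
grip_force: 61.3
```

```bash
python3 -m handwheel '[[[0,0,-3],[0,0,0]],[[0,0,-7],[0,0,0]],[[0,0,-11],[0,0,0]],[[0,0,-15],[0,0,0]],[[0,0,-15],[0,0,0]]]'
python3 - <<'E'
from h import *
o=ctrl.get_obs();cal=ctrl.calibration("wrist");im=ctrl.get_image("wrist");cv2.imwrite("pics/w3.png",im)
print(o["tool_pos"],o["tool_rot"])
rects(cal,im)
for r in ctrl.landmark_of("wrist","blue_case")[:2]: print(r["score"],r["position"],ray(cal,r["position"],0))
E
```

```text
t: 6.22
tool_pos: [0.4312, 0.0923, 0.1837]
tool_rot: [2.432, 1.981, 0.01]
contact_force: [0.4, 0.4, -1.2]
opening: 0.0125
grip_force: 61.4
[0.43120189 0.09229547 0.18372922] [2.43219395 1.98056632 0.01044181]
px [ 412   22  141  153 9717] [482.89225069  95.90449727]
0.008 ((607.0782470703125, 127.32520294189453), (104.81206512451172, 85.03815460205078), 65.70909881591797)
0.04 ((590.6153564453125, 130.61026000976562), (94.23735809326172, 76.45845031738281), 65.70909881591797)
px [  187   158   177   158 13516] [282.33649009 224.65374371]
0.008 ((422.00128173828125, 43.03546905517578), (148.85289001464844, 149.62747192382812), 78.1692123413086)
0.04 ((424.211181640625, 54.8246955871582), (133.8347930908203, 134.53125), 78.16920471191406)
0.65 [457.3, 104.9] [0.59410463 0.12710423 0.        ]
```

View pics/w3.png

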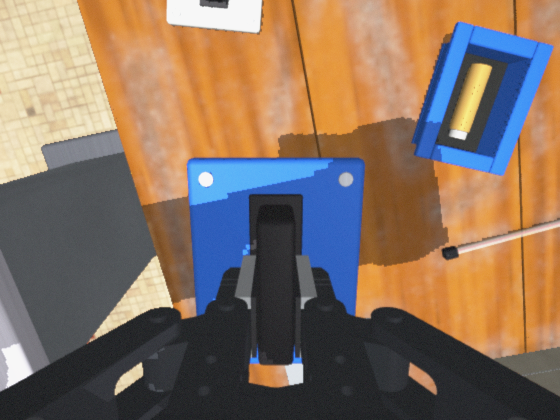

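The lid is held level: its far corners are at (189,158) and (363,158). The case rim corners are ≈(459,23), (552,44), (503,175), (418,153). Now the offset of both.

Run:
```python
from h import *
o=ctrl.get_obs();cal=ctrl.calibration("wrist")
c=np.array([ray(cal,p,.04)[:2] for p in [(459,23),(552,44),(503,175),(418,153)]])
print(c,c.mean(0),[np.linalg.norm(c[i]-c[i-1]) for i in range(4)])
d=(c[0]+c[1]-c[2]-c[3]);print("case ang",np.degrees(np.arctan2(d[1],d[0])))
z=o["tool_pos"][2]-.006
l=np.array([ray(cal,p,z)[:2] for p in [(189,158),(363,158)]]);e=(l[1]-l[0]);L=np.linalg.norm(e);e/=L
cen=l.mean(0)-.048*np.array([-e[1],e[0]])
R=Ro.from_rotvec(o["tool_rot"]).as_matrix();print("lid",L,cen,np.degrees(np.arctan2(e[1],e[0]))+90,o["tool_pos"])
im=cv2.imread("pics/w3.png")[0:190,380:560];cv2.imwrite("pics/w3c.png",cv2.resize(im,None,fx=3,fy=3,interpolation=cv2.INTER_CUBIC))
```

```text
[[0.57430178 0.1849978 ]
 [0.63572202 0.15882226]
 [0.59896758 0.07352133]
 [0.53816816 0.10297459]] [0.58678988 0.13007899] [np.float64(0.08962948864782486), np.float64(0.06676528680368006), np.float64(0.09288238866479069), np.float64(0.06755785464010353)]
case ang 66.4615784994099
lid 0.06787159892017687 [0.42860456 0.09225322] 78.27254121151825 [0.42858447 0.09218148 0.17902072]
```

View pics/w3c.png

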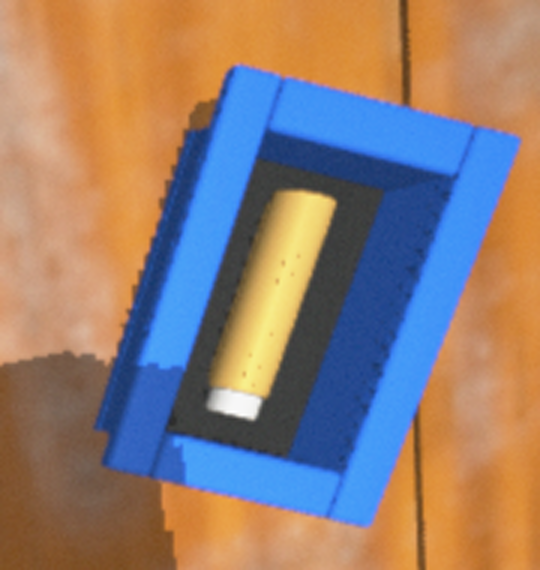

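Run:
```python
from h import *
cal=ctrl.calibration("wrist");im=ctrl.get_image("wrist");cv2.imwrite("pics/w4.png",im)
o=ctrl.get_obs();print(o["t"],o["tool_pos"])
hsv=cv2.cvtColor(im,cv2.COLOR_BGR2HSV)
for v in (150,170,190):
    m=cv2.inRange(hsv,(105,120,v),(125,255,255));m[:,:385]=0
    ys,xs=np.where(cv2.morphologyEx(m,cv2.MORPH_OPEN,np.ones((3,3))));print(v,len(xs),cv2.boxPoints(cv2.minAreaRect(np.float32(np.c_[xs,ys]))).round().tolist())
    print(cv2.minAreaRect(np.float32([ray(cal,(x,y),.04)[:2]*1000 for x,y in zip(xs,ys)])))
```

```text
6.375 [0.42796435 0.09214959 0.17789346]
150 6971 [[422.0, 154.0], [468.0, 11.0], [564.0, 43.0], [518.0, 185.0]]
((592.7879028320312, 129.58985900878906), (94.71558380126953, 72.0739974975586), 65.7092056274414)
170 6744 [[422.0, 153.0], [469.0, 11.0], [564.0, 43.0], [517.0, 185.0]]
((592.8828125, 129.4267120361328), (94.61824798583984, 71.68560028076172), 65.82421112060547)
190 6395 [[423.0, 153.0], [470.0, 11.0], [564.0, 43.0], [517.0, 184.0]]
((593.0628662109375, 129.42474365234375), (94.51575469970703, 71.2283935546875), 65.59104919433594)
```

Settled fix: case centre (0.593–0.594, 0.1295), long side 66°, size 72 x 95 mm as expected. The held lid is centred on the TCP.

```bash
python3 -m handwheel '[[[1.7,3.8,0],[0,0,0.05]],[[3.5,7.7,0],[0,0,0.11]],[[5.2,11.6,0],[0,0,0.16]],[[7,15.4,0],[0,0,0.213]],[[7,15.4,0],[0,0,0.213]]]'
python3 -m handwheel '[[[0,0,3],[0,0,0]],[[0,0,6],[0,0,0]],[[0,0,9],[0,0,0]],[[0,0,10.5],[0,0,0]],[[0,0,10.5],[0,0,0]]]'
python3 - <<'E'
from h import *
o=ctrl.get_obs();print(o["tool_pos"],2*np.degrees(np.arctan2(o["tool_rot"][1],o["tool_rot"][0]))%180)
a=[cv2.resize(ctrl.get_image(n)[y:y+100,x:x+130],None,fx=4.3,fy=4.3,interpolation=cv2.INTER_CUBIC)[:,:400] for n,x,y in (("scene",225,130),("side",185,130))]
cv2.imwrite("pics/c1.png",np.hstack(a))
E
```

```text
t: 7.0
tool_pos: [0.5942, 0.1297, 0.1758]
tool_rot: [-2.631, -1.712, 0.007]
contact_force: [-0.9, -0.1, -2.2]
opening: 0.0121
grip_force: 61.3
t: 7.62
tool_pos: [0.5919, 0.1293, 0.0723]
tool_rot: [-2.631, -1.713, 0.006]
contact_force: [-0.6, 0.4, -1.3]
opening: 0.0122
grip_force: 61.3
[0.59194902 0.12930788 0.07234765] 66.1162826738564
```

View pics/c1.png

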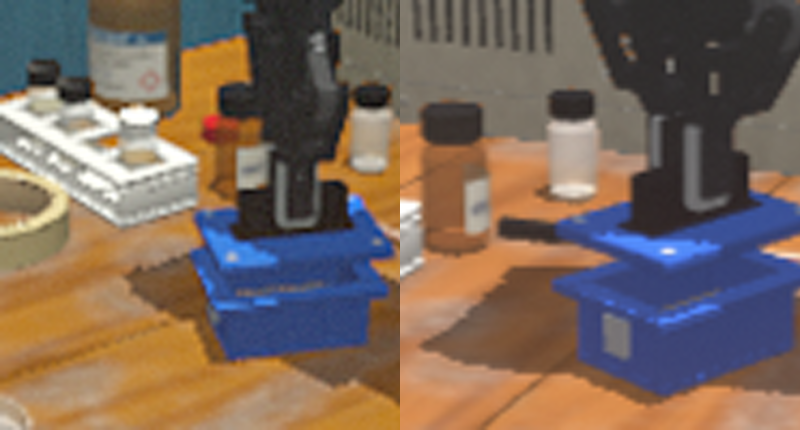

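The lid hovers about 20 mm over the rim, with its edges lined up with the case in both views. Lowering slowly.

```bash
python3 -m handwheel '[[[0,0.1,0.8],[0,0,0]],[[0,0.1,1.4],[0,0,0]],[[0,0.1,1.6],[0,0,0]],[[0,0.1,1.75],[0,0,0]],[[0,0.1,1.75],[0,0,0]]]'
python3 -m handwheel '[[[0,0,0.1],[0,0,0]],[[0,0,0.15],[0,0,0]],[[0,0,0.15],[0,0,0]]]'
```

```text
t: 8.35
tool_pos: [0.5948, 0.1291, 0.0567]
tool_rot: [-2.633, -1.713, 0.0]
contact_force: [-0.1, 0.0, -1.4]
opening: 0.0125
grip_force: 61.3
t: 8.72
tool_pos: [0.5948, 0.1291, 0.0553]
tool_rot: [-2.633, -1.713, -0.0]
contact_force: [-0.6, -0.1, -0.5]
opening: 0.0124
grip_force: 61.3
```

```bash
python3 -m handwheel '[[[0,0,0.05],[0,0,0]],[[0,0,0.1],[0,0,0]],[[0,0,0.1],[0,0,0]]]'
python3 -m handwheel '[[[0,0,0.05],[0,0,0]],[[0,0,0.1],[0,0,0]],[[0,0,0.1],[0,0,0]]]'
```

```text
t: 9.1
tool_pos: [0.5949, 0.1291, 0.0546]
tool_rot: [2.633, 1.714, -0.0]
contact_force: [-0.9, -0.3, 0.8]
opening: 0.0126
grip_force: 61.7
t: 9.48
tool_pos: [0.5949, 0.1291, 0.0547]
tool_rot: [-2.633, -1.714, 0.001]
contact_force: [-5.3, -0.9, 7.8]
opening: 0.0122
grip_force: 62.5
```

Contact on the rim is felt (about 8 N). Releasing, then rising.

```bash
python3 -m handwheel '[[[0,0,0],[0,0,0]],[[0,0,0],[0,0,0]],[[0,0,0],[0,0,0]],[[0,0,0],[0,0,0]],[[0,0,0],[0,0,0]]]' -1 20
python3 -m handwheel '[[[0,0,0],[0,0,0]],[[0,0,-2],[0,0,0]],[[0,0,-6],[0,0,0]],[[0,0,-11],[0,0,0]],[[0,0,-16],[0,0,0]]]'
python3 -m handwheel '[[[0,0,-2],[0,0,0]],[[-4,0,-2],[0,0,0]],[[-4,-3,-2],[0,0,0]],[[-4,-6,-2],[0,0,0]],[[-4,-6,-2],[0,0,0]]]'
python3 - <<'E'
from h import *
import time
cal=ctrl.calibration("wrist");im=ctrl.get_image("wrist");rects(cal,im)
a=[cv2.resize(ctrl.get_image(n)[y:y+100,x:x+130],None,fx=4.3,fy=4.3,interpolation=cv2.INTER_CUBIC)[:,:400] for n,x,y in (("scene",225,130),("side",185,130))]
cv2.imwrite("pics/c2.png",np.vstack([np.hstack(a)]));cv2.imwrite("pics/w5.png",im)
E
```

```text
t: 10.1
tool_pos: [0.5948, 0.1291, 0.0532]
tool_rot: [-2.633, -1.714, 0.0]
contact_force: [0.6, -0.0, -0.7]
opening: 0.0856
grip_force: 0.0
t: 10.72
tool_pos: [0.5949, 0.1291, 0.2166]
tool_rot: [2.632, 1.713, 0.002]
contact_force: [0.6, -0.2, -0.0]
opening: 0.0855
grip_force: 0.0
t: 11.35
tool_pos: [0.5223, 0.1173, 0.2328]
tool_rot: [-2.632, -1.715, 0.001]
contact_force: [-0.7, -1.1, -0.6]
opening: 0.0855
grip_force: 0.0
px [ 304   79   90  113 7109] [346.73835983 134.39344493]
0.008 ((599.1401977539062, 123.10542297363281), (104.95875549316406, 80.61111450195312), 65.45246887207031)
0.04 ((594.8629150390625, 128.12355041503906), (95.78459167480469, 73.56513214111328), 65.45244598388672)
```

View pics/c2.png

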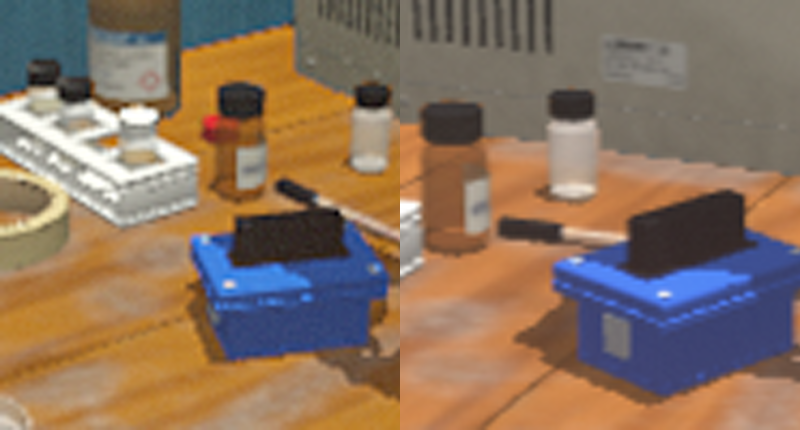

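View pics/w5.png

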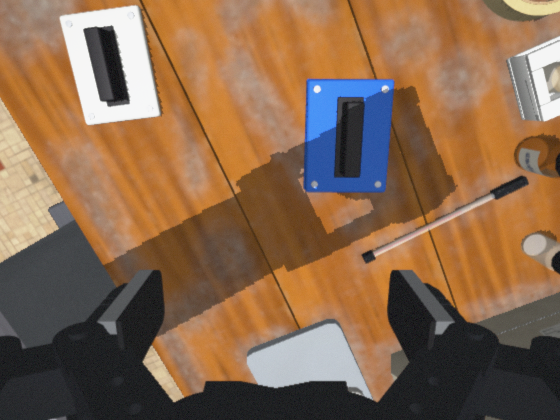

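Both views show the lid flat and flush on the rim, at (349,135) in the wrist view. The white lid at (110,65) is untouched and the gripper is clear.

```bash
python3 -c "
from station import ctrl
print(ctrl.finish_job())"
```

```text
the job is handed in; nothing more can be done
None
```

The blue lid is set flat and square on the blue case, the white lid was not touched, and the job was handed in at about 11.5 s; no verdict came back.

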